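# Tip the ball tub and scoop the balls out of its corner

## Task

Tip the blue tub fully down by pushing on its yellow corner tab, so that both wooden balls roll together into that low corner. Then, with the orange-handled pointed scoop and without touching the balls with the gripper, scoop both balls out of the corner, and stand the scoop upright on the bench again with both balls lying in it; let go of it.

Things in the scene. Friction and masses are not known exactly. Their poses are not given: they have to be found in the camera images.
- tub_tab (a point): Middle of the top of the yellow tab, a 50 mm wide plate on the rim of the blue tub; axes as tub_corner. Pressing it down (about 5 N) turns the tub about a level axle along y, at x = 172, z = -67 mm from here, until a stop at 0.35 rad (20 degrees), the tab's end low. The tub starts level; its stiff hinge holds it where left. Level, the tab is 133 mm above the bench; fully tipped, 70 mm.
- tub_corner (a point): Inner bottom corner of the tub below the tab, on the floor where two walls meet. Axes turn with the tub: x along the floor to the opposite corner, 283 mm away; z out of the tub, square to the floor. The tub is a square box seen cornerwise: 200 mm inside, 55 mm deep, walls 6 mm. This point is 78 mm above the bench when level, about 29 mm when fully tipped.
- scoop: Metal scoop, orange handle, 180 g. Origin: underside, middle of the bowl; x from tip to handle, z up. Bowl: 95 mm square set cornerwise, tip at x = -67 mm, floor 2 mm; the sides at the tip are open lips with a 6 mm sill that balls pushed into the tub's corner ride over; back walls 36 mm high. Handle: upright post, 22 mm square, at x = 75 mm, top z = 165 mm. The black-handled tamper is not it.
- ball_a: A varnished pale wooden ball, 40 mm in diameter, 23 g, loose in the tub; origin at its centre. It rolls and slides easily.
- ball_b: The other such ball, the same in size and look; origin at its centre.
Things that resemble listed ones, but are neither listed nor needed, are in the scene too. Leave any red look-alike of the scoop alone.

How it is judged (in metres and radians):
On the way, in this order (a step that is already met when the one before it is completed fails the run):
1. the tub is tipped down by 15 degrees or more and both balls lie in its low corner, centres within 90 mm of the corner point (angle between tub_corner's own z axis and vertical above 0.26 rad and distance between each of ball_a, ball_b and tub_corner below 0.09 m), for 0.2 s.
2. both balls lie in the scoop's bowl, lifted more than 80 mm above the bench (height (world z) of scoop above 0.08 m and distance between each of ball_a, ball_b and scoop below 0.055 m), for 0.2 s.
At the end, for the whole second after the job is handed in: The scoop stands on the bench, upright within 10 degrees, at rest and let go, with both balls lying in its bowl (centres within 55 mm of the middle of the bowl's floor) (height (world z) of scoop below 0.012 m and angle between scoop's own z axis and vertical below 0.17 rad and linear speed of scoop below 0.03 m/s and distance between each of ball_a, ball_b and scoop below 0.055 m); the robot touches nothing.
It fails at once if the fingers touch a ball (contact force between the fingers and ball_a above 0.5 N or contact force between the fingers and ball_b above 0.5 N).
It also fails if it takes over 67 s, if anything falls off the work surface, if the arm or the gripper's body presses on something with over 40 N, if the wrist force passes 120 N, or if a joint passes its speed limit or range.

## Robot

A 6-joint arm with a two-finger parallel gripper is mounted at the origin on the work surface. World frame = base frame: x ahead of the robot, y to its left, z up, the work surface at z = 0. Lengths are in mm, angles in degrees, forces in N, time in s.
With the tool pointing down it reaches from about 375 to 975 mm from the base axis. Payload 3.8 kg.
Tool frame: the origin (TCP) lies at the very end of the fingers, on their centre line; the grasp point (between the pads) lies 19 mm behind it (env.pinch_z is the distance from the TCP to the grasp point, in mm); y points along the fingers, x is the direction in which the jaws open and shut, and the axes are right-handed (so a half turn about y gives the same grasp; the last joint's range is limited). The gripper opens to 88 mm and grips with 3 to 60 N. Pads are 18 mm wide; open, the fingers measure 123 mm over their backs; the gripper's body (75 mm by 187 mm) begins 45 mm behind the grasp point.
Start: joints at [64.979, 15.12, 91.902, -0, 72.978, -2.114], TCP at [262.73, 621.764, 238.706] pointing down, gripper open.
Joint ranges: [-150.88, 150.88], [-54.13, 125.18], [17.81, 147.31], [-75.09, 255.09], [0, 152.58], [-146.25, 146.25]. Speed limits (degrees/s): [147.25, 147.25, 180, 180, 180, 180].

## Interface

Orientations are given as a 3x3 rotation matrix whose columns are the frame's x, y, z axes.
In Python, from workcell import env gives the robot as it stands.
- The arm moves only by the tool jog_arm, never from a script. Its argument "moves" is text: rows parted by semicolons, each of 7 numbers parted by spaces: the shift along the world's x, y, z in mm, then the turn, a rotation vector about the world's x, y, z in rad, then the opening, from 0 (shut) to 1 (fully open). A call has 1 to 10 rows; each row shifts and turns the commanded pose from where the row before left it; what a row does not reach is not made up. A row lasts 1/8 s, in which the tool goes at most 62.5 mm and 10.7 degrees, less where a joint would pass 70% of its speed; a pose out of reach is approached as far as the arm can. A call with a gripper value outside its range is refused whole. The fingers move at their own pace and stop on an object; the grip force is fixed at half the most. Time passes only in rows, so rows that do not move let the fingers close. It gives the time, the measured TCP pose, the force and the opening at its end, in the units of the state.
- env.get_state(): the state, without advancing time (a new reading comes with each control period).
- env.snapshot(name): name is "scene" or "top"; returns a dict with "frame" (480x640x3 uint8, red, green, blue), "depth" (480x640 float32, mm along the optical axis (not along the pixel's ray), 0 where there is no reading), "fx", "fy", "cx", "cy" (pixels), "k1" (the pictures are not rectified: a ray, as slopes to the right and down, at radius r is drawn at 1 + k1 r^2 times it, then the intrinsics apply), "cam_to_world" (4x4, takes a point from camera to world coordinates). Camera axes: x right, y up, looking along -z (the intrinsics and any distortion apply to the point x, -y, -z); pixel columns grow to the right and rows downward; lengths in mm; the calibration is good to about 2 mm. A picture is of the moment at which its call begins.
- env.sign_off(): hands the job in, once; it reports no verdict.
The state is a dict: "t": time; "joint_pos": joint angles; "joint_velocities": joint speeds; "tau": joint torques, N m; "eef_pos": TCP position; "eef_rot": TCP orientation; "force": force on the tool from outside, world axes, zero at the start; "torque": the same for the moment, N m; "finger_gap": finger opening in mm.
Only numpy, scipy, OpenCV 4.12 (cv2) and the standard library are available. Lean on these libraries where they do the work, as an engineer would, in place of code of your own. Each camera call takes 0.05 s, during which the arm holds its last target.

## Working session

There is one attempt and no reset: what is moved stays moved. The work goes in short steps, Python scripts to look and compute and a tool call to move; the robot and the scene stay as the last step left them, time stands still between calls to the robot, and variables do not carry over. Pictures are saved under pics/ and viewed, and the job is handed in when it is done.

Besides the shell and the picture viewer there is one more tool, called as name(argument=value, ...) on one line, values as JSON. jog_arm: Moves the arm, as the interface text tells. Its arguments: {"type":"object","properties":{"moves":{"type":"string"}},"required":["moves"]}

```bash
ls; mkdir -p pics
cat > h.py <<'E'
import numpy as np, cv2, pickle
from workcell import env
def snap(n,f):
    s=env.snapshot(n); pickle.dump(s,open(f'pics/{f}.pkl','wb')); cv2.imwrite(f'pics/{f}.png',s['frame'][:,:,::-1]); return s
def load(f): return pickle.load(open(f'pics/{f}.pkl','rb'))
def rays(s,uv):
    uv=np.atleast_2d(np.float64(uv)); K=np.array([[s['fx'],0,s['cx']],[0,s['fy'],s['cy']],[0,0,1.]])
    p=cv2.undistortPoints(uv[:,None],K,np.array([s['k1'],0,0,0.]))[:,0]
    d=np.c_[p[:,0],-p[:,1],-np.ones(len(p))]; T=np.array(s['cam_to_world'])
    return T[:3,3], d@T[:3,:3].T
def onz(s,uv,z):
    o,d=rays(s,uv); return o+d*((z-o[2])/d[:,2])[:,None]
def dep(s,uv):
    o,d=rays(s,uv); uv=np.atleast_2d(uv).astype(int); return o+d*s['depth'][uv[:,1],uv[:,0]][:,None]
E
python3 - <<'E'
from h import *
for n in('scene','top'):
    s=snap(n,n+'0'); print(n,s['fx'],s['k1'],np.round(s['cam_to_world'],2).tolist())
print(env.get_state())
E
```

```text
pics
scene 445.32993473630495 0.014432738157551538 [[0.21, -0.59, 0.78, 1072.77], [0.98, 0.13, -0.16, -177.93], [-0.01, 0.8, 0.6, 581.28], [0.0, 0.0, 0.0, 1.0]]
top 504.30983191896723 0.04700419138477472 [[-0.01, 0.98, -0.18, 289.66], [-1.0, -0.02, -0.03, -79.1], [-0.03, 0.18, 0.98, 1082.36], [0.0, 0.0, 0.0, 1.0]]
{'t': 0.1, 'joint_pos': array([ 6.49761986e+01,  1.51656582e+01,  9.19727978e+01, -1.74230926e-03,
        7.29790418e+01, -2.11631574e+00]), 'joint_velocities': array([-0.04863294, -0.13304819, -0.17486627, -0.05726749,  0.04218884,
       -0.06393217]), 'tau': array([ 7.83249970e-05, -5.03616321e+01, -3.58071399e+01,  7.30546354e-02,
        2.32552568e-02, -6.22993616e-05]), 'eef_pos': array([262.49922979, 621.16401369, 237.5088802 ]), 'eef_rot': array([[ 3.89235211e-01, -8.41096556e-04, -9.21138015e-01],
       [ 9.21136117e-01, -1.87052378e-03,  3.89236117e-01],
       [-2.05039572e-03, -9.99997897e-01,  4.66906992e-05]]), 'force': array([0.97798894, 0.26256396, 0.26490537]), 'torque': array([-0.02555753, -0.01938785, -0.01285305]), 'finger_gap': 87.76160064072668}
```

View pics/scene0.png

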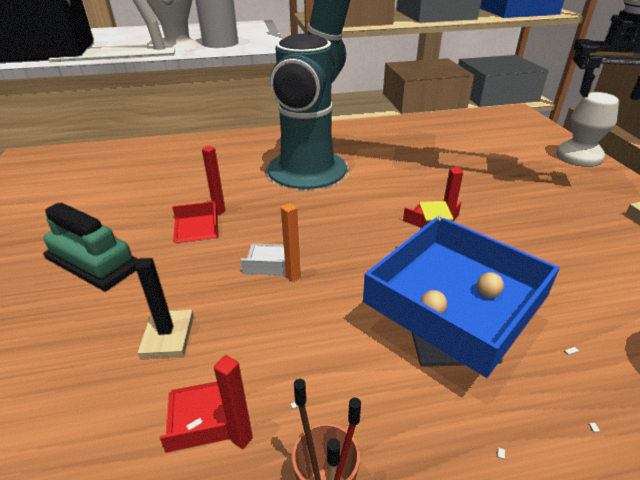

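View pics/top0.png

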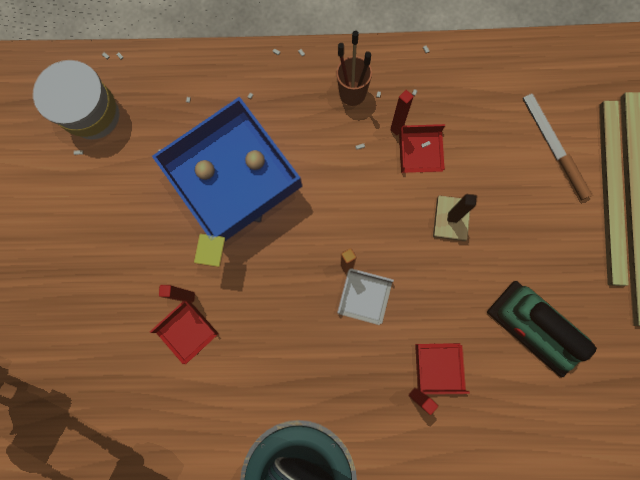

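Top view: the tub is centred at about (228,168), with the yellow tab at (210,250) and balls at (205,170) and (255,160). Scoop candidates are the orange post with grey bowl at (348,257)/(366,297), and red look-alikes at (185,330), (440,370) and (423,150). The black-handled tamper is at (455,215). Only the first has an orange handle and a metal bowl. I'll confirm it in a crop.

Run:
```python
from h import *
s=load('top0'); c=load('scene0')
a=cv2.resize(s['frame'][230:350,310:430],(400,400),interpolation=cv2.INTER_CUBIC)
b=cv2.resize(c['frame'][180:300,220:340],(400,400),interpolation=cv2.INTER_CUBIC)
cv2.imwrite('pics/crop.png',np.hstack([a,b])[:,:,::-1])
def blobs(s,lo,hi):
    h=cv2.cvtColor(s['frame'],cv2.COLOR_RGB2HSV); m=cv2.inRange(h,lo,hi)
    n,l,st,ce=cv2.connectedComponentsWithStats(m)
    for i in range(1,n):
        if st[i,4]>60: 
            v,u=np.where((l==i)&(s['depth']>0)); P=dep(s,np.c_[u,v]); print(st[i],ce[i].round(1),'med',np.median(P,0).round(1),'zmax',np.percentile(P[:,2],95).round(1))
for nm,q in(('top',s),('scene',c)):
    print(nm,'yellow');blobs(q,(26,150,100),(34,255,255))
    print('blue');blobs(q,(108,150,50),(125,255,255))
    print('orange?');blobs(q,(9,190,120),(14,255,255))
print(dep(s,[[205,170],[255,160],[210,250]]), dep(c,[[433,301],[490,285],[437,210]]))
h=cv2.cvtColor(s['frame'],cv2.COLOR_RGB2HSV);print(h[257,348],h[170,205],h[300,300])
```

```text
top yellow
blue
[ 153   98  147  138 8388] [228.1 173.6] med [612.2 136.6  78.6] zmax 133.6
orange?
scene yellow
[420 201  33  19 419] [435.3 209.5] med [447.2 160.6 132.8] zmax 134.1
blue
[ 481    0   83   17 1157] [522.7   7. ] med [-814.1 1077.5  210.9] zmax 238.2
[  363   218   196   159 16953] [459.4 291.1] med [615.4 134.9  91.1] zmax 133.1
orange?
[281 207  19  74 729] [292.5 242.2] med [ 439.5 -103.8   96.3] zmax 161.7
[[612.95823447 175.76149014 117.75168618]
 [631.32123367  75.21240388 119.3593761 ]
 [447.67500449 157.60168179 133.10509534]] [[648.716769    73.04043389 113.90141724]
 [633.09653999 172.75625671 111.89065115]
 [452.36107904 161.01503102 134.66531579]]
[ 19 155 150] [ 19  99 149] [ 13 147 134]
```

View pics/crop.png

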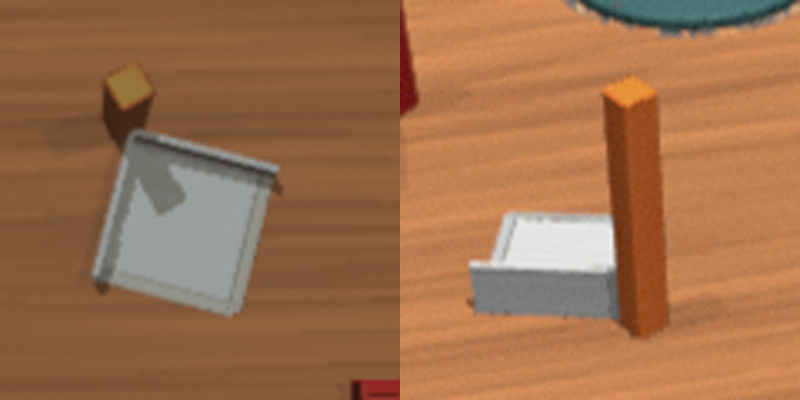

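The crop confirms it: grey bowl, orange post at the back corner, and an open tip on the opposite corner, at about (381,325) in the top view.

Run:
```python
from h import *
s=load('top0'); c=load('scene0')
print('scoop tip',onz(s,[[381.1,324.8]],6),'post top',onz(s,[[348.7,255.8]],165))
print('walls ends z36',onz(s,[[338.5,312.5],[393.3,280.5],[349.5,270]],36))
# scene
f=220;k=.3
print('scene posttop',onz(c,[[220+630*.3,180+91*.3]],165))
h=cv2.cvtColor(s['frame'],cv2.COLOR_RGB2HSV);print(h[250,210])
m=cv2.inRange(h,(22,150,80),(40,255,255)); n,l,st,ce=cv2.connectedComponentsWithStats(m); 
i=1+np.argmax(st[1:,4]); print(st[i],ce[i], onz(s,[ce[i]],133)); 
r=cv2.minAreaRect(np.argwhere(l==i)[:,::-1].astype(np.float32)); print(onz(s,cv2.boxPoints(r),133).round(1))
h=cv2.cvtColor(c['frame'],cv2.COLOR_RGB2HSV); m=cv2.inRange(h,(26,150,100),(34,255,255)); n,l,st,ce=cv2.connectedComponentsWithStats(m); i=1+np.argmax(st[1:,4]); print('sc',onz(c,[ce[i]],133))
print('tub rim',onz(s,[[240,99],[301,181],[154,157]],133).round(1), onz(c,[[555,270],[488,366],[366,281],[438,222]],133).round(1))
for f in('top0','scene0'):
    q=load(f); cv2.imwrite(f'pics/tub_{f}.png',cv2.resize(q['frame'][90:280,140:310] if f=='top0' else q['frame'][190:385,350:570],None,fx=3,fy=3,interpolation=cv2.INTER_CUBIC)[:,:,::-1])
```

```text
scoop tip [[ 304.13980356 -175.93812093    6.        ]] post top [[ 427.2916509  -106.76972199  165.        ]]
walls ends z36 [[ 329.46612552  -87.11314388   36.        ]
 [ 393.60082067 -201.48937225   36.        ]
 [ 416.73796664 -111.65439618   36.        ]]
scene posttop [[476.36480008  94.91197623 165.        ]]
[ 32 138 157]
[ 68 129   4   1   4] [ 69.5 129. ] [[697.99774833 445.24622148 133.        ]]
[[698.  442.3 133. ]
 [698.  442.3 133. ]
 [698.  448.2 133. ]
 [698.  448.2 133. ]]
sc [[447.88096664 159.95759357 133.        ]]
tub rim [[755.7 104.5 133. ]
 [581.6 -17.8 133. ]
 [636.6 273.8 133. ]] [[643.2 269.1 133. ]
 [782.9  83.6 133. ]
 [606.1 -17.5 133. ]
 [486.1 148.5 133. ]]
```

View pics/tub_top0.png

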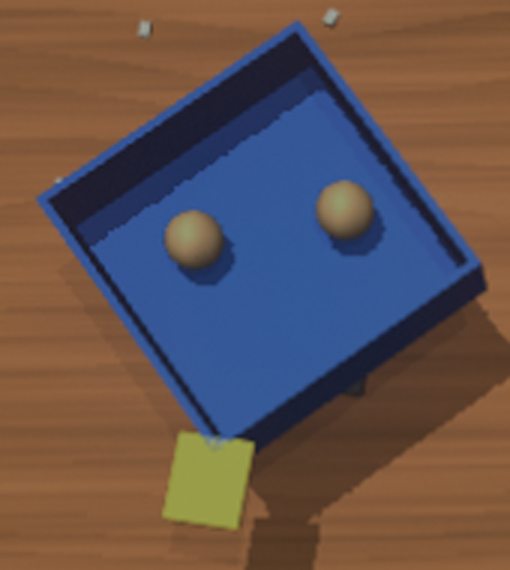

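View pics/tub_scene0.png

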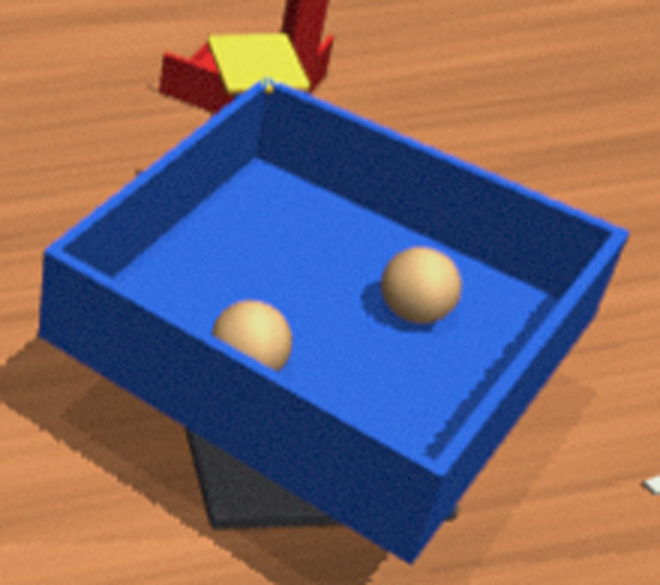

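Run:
```python
from h import *
s=load('top0'); c=load('scene0')
A=onz(s,np.array([[38,198],[298,20],[483,262],[221,448]])/3+[140,90],133)
B=onz(c,np.array([[628,233],[432,462],[45,248],[270,80]])/3+[350,190],133)
print(A.round(1));print(B.round(1))
for X in (A,B): print(np.linalg.norm(X[0]-X[2]),np.linalg.norm(X[1]-X[3]),'cen',(X[0]+X[2])/2,'dir lat',np.degrees(np.arctan2(*(X[0]-X[2])[[1,0]])))
T=onz(s,np.array([[180,432],[254,443],[240,528],[163,516]])/3+[140,90],133);print(T.round(1),T.mean(0))
T=onz(c,np.array([[210,36],[287,33],[310,91],[229,93]])/3+[350,190],133);print(T.round(1),T.mean(0))
print('posttop scene',onz(c,[[220+230*.3,180+91*.3]],165))
```

```text
[[638.7 276.6 133. ]
 [760.7 106.  133. ]
 [589.  -17.8 133. ]
 [468.4 151.1 133. ]]
[[639.7 278.8 133. ]
 [753.8 107.6 133. ]
 [587.8 -13.7 133. ]
 [471.4 158.8 133. ]]
298.5260444327338 295.791798086102 cen [613.86388387 129.37677079 133.        ] dir lat 80.42279454720246
297.13379893299106 287.00455442003084 cen [613.78000098 132.54442134 133.        ] dir lat 79.94341374586192
[[479.3 177.8 133. ]
 [471.3 130.  133. ]
 [416.5 137.6 133. ]
 [425.  187.  133. ]] [448.00696963 158.10303388 133.        ]
[[417.8 142.4 133. ]
 [424.9 190.4 133. ]
 [487.1 176.9 133. ]
 [478.8 129.8 133. ]] [452.1708373  159.87748545 133.        ]
posttop scene [[ 432.01054469 -105.36171244  165.        ]]
```

Run:
```python
from h import *
s=load('top0'); c=load('scene0')
cv2.imwrite('pics/red.png',np.hstack([cv2.resize(s['frame'][270:370,140:240],(400,400),interpolation=cv2.INTER_CUBIC),cv2.resize(c['frame'][150:250,390:490],(400,400),interpolation=cv2.INTER_CUBIC)])[:,:,::-1])
print('red top',onz(s,[[165,291]],165),onz(c,[[455,169]],165),dep(s,[[165,291]]),dep(c,[[455,180]]))
```

```text
red top [[367.89896008 229.84223092 165.        ]] [[366.62552888 230.56831016 165.        ]] [[367.94783581 230.03522291 164.42693249]] [[380.04096675 227.36418949 148.43410743]]
```

View pics/red.png

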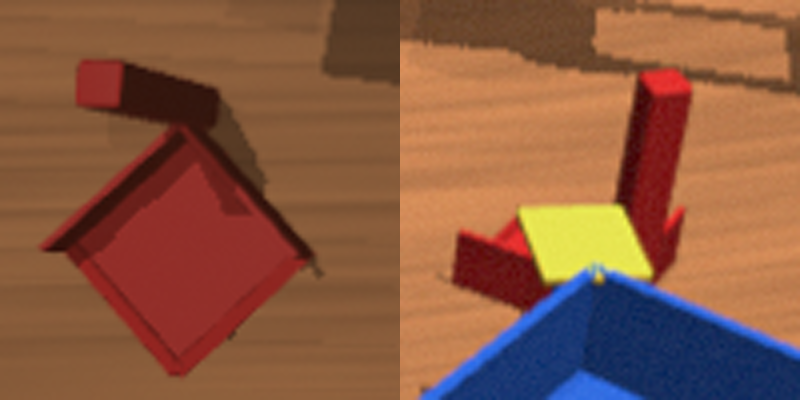

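The red look-alike's post top is at (367,230,165), about 106 mm from the tab. It's off to the side of the gripper body at the present yaw, so the press has clearance. Moving above the tab.

jog_arm(moves="20 -50 0 0 0 0 0; 20 -52 0 0 0 0 0; 20 -52 0 0 0 0 0; 20 -52 0 0 0 0 0; 20 -52 0 0 0 0 0; 20 -52 0 0 0 0 0; 20 -52 -10 0 0 0 0; 20 -52 -20 0 0 0 0; 16 -46 -30 0 0 0 0; 0 0 -20 0 0 0 0")

```text
t: 1.35
eef_pos: [438.7, 158.5, 157.1]
eef_rot: [[0.394, -0.001, -0.919], [0.919, -0.001, 0.394], [-0.002, -1.0, 0.001]]
force: [-0.5, 1.0, -0.4]
finger_gap: 0.3
```

jog_arm(moves="0 0 -15 0 0 0 0; 0 0 -8 0 0 0 0; 0 0 -7 0 0 0 0; 0 0 -7 0 0 0 0; 0 0 -7 0 0 0 0; 0 0 -7 0 0 0 0; 0 0 -7 0 0 0 0; 0 0 -7 0 0 0 0; 0 0 -7 0 0 0 0; 0 0 -6 0 0 0 0")

```text
t: 2.6
eef_pos: [437.4, 162.7, 80.7]
eef_rot: [[0.388, -0.002, -0.922], [0.922, 0.0, 0.388], [-0.001, -1.0, 0.002]]
force: [-5.7, 1.0, 4.3]
finger_gap: 0.1
```

jog_arm(moves="0 0 -4 0 0 0 0; 0 0 -4 0 0 0 0; 0 0 -3 0 0 0 0; 0 0 -2 0 0 0 0")

```text
t: 3.1
eef_pos: [437.7, 162.8, 73.7]
eef_rot: [[0.388, -0.004, -0.922], [0.922, -0.0, 0.388], [-0.002, -1.0, 0.004]]
force: [-29.0, -6.4, 61.3]
finger_gap: 0.2
```

Run:
```python
from h import *
snap('top','top1');snap('scene','scene1');st=env.get_state();print(st['eef_pos'],st['force'])
```

```text
[437.66309036 162.81738237  73.8064194 ] [-25.72097263  -4.13778715  51.77270144]
```

View pics/scene1.png

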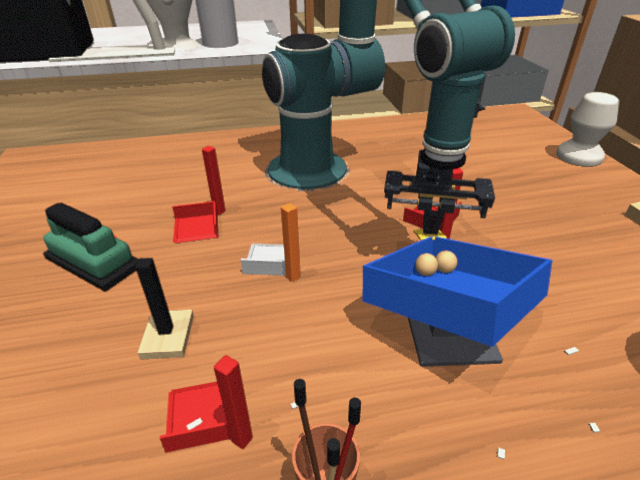

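View pics/top1.png

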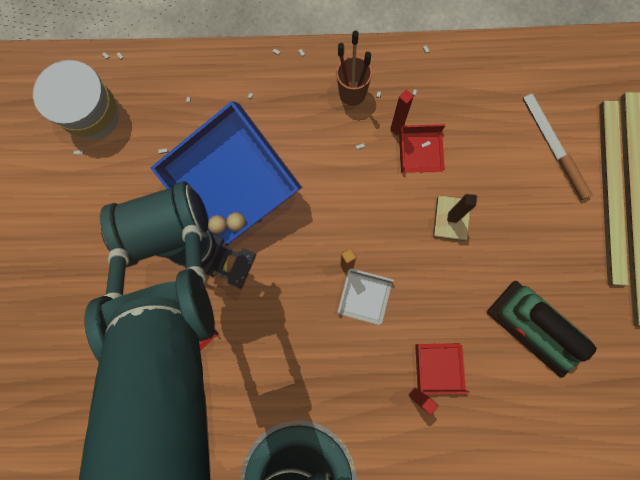

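Both balls lie in the low corner (top view 217,224 and 236,220), and the 61 N reaction shows the tub is against its stop. Next, the scoop.

jog_arm(moves="0 0 40 0 0 0 0; 0 0 60 0 0 0 0; 0 0 60 0 0 0 0.3; -1 -35 20 0 0 -0.11 1; -2 -45 0 0 0 -0.11 1; -2 -45 0 0 0 -0.11 1; -2 -45 0 0 0 -0.11 1; -1 -45 0 0 0 -0.11 1; -1 -45 0 0 0 -0.11 1; 0 -7.8 0 0 0 0 1")

```text
t: 4.45
eef_pos: [430.2, -107.7, 248.3]
eef_rot: [[0.873, 0.002, -0.487], [0.487, -0.001, 0.873], [0.001, -1.0, -0.002]]
force: [-0.4, -0.4, 0.7]
finger_gap: 78.3
```

Run:
```python
from h import *
s=snap('scene','scene2');t=snap('top','top2');st=env.get_state();print(st['eef_pos'],st['eef_rot'],st['joint_pos'])
cv2.imwrite('pics/c2.png',np.hstack([cv2.resize(s['frame'][150:310,370:570],(400,320)),cv2.resize(t['frame'][100:260,140:340],(400,320))])[:,:,::-1])
```

```text
[ 430.09566747 -106.1874053   247.98718588] [[ 8.72273785e-01  7.92176310e-04 -4.89017195e-01]
 [ 4.89017246e-01  1.40713402e-04  8.72274104e-01]
 [ 7.59806155e-04 -9.99999676e-01 -2.64647266e-04]] [-1.71068351e+01 -1.11852677e+01  1.18072398e+02  2.20104737e-02
  7.30718625e+01 -4.63892483e+01]
```

View pics/c2.png

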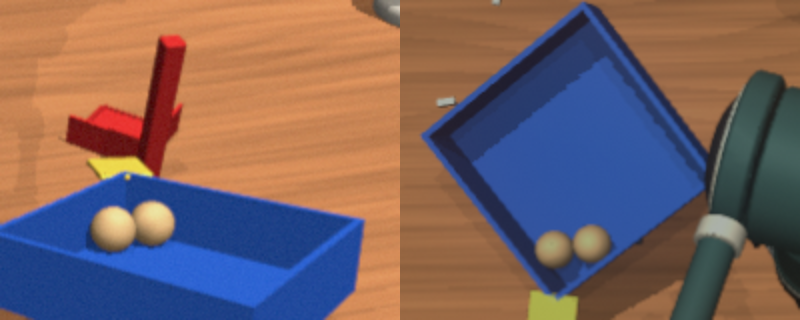

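View pics/scene2.png

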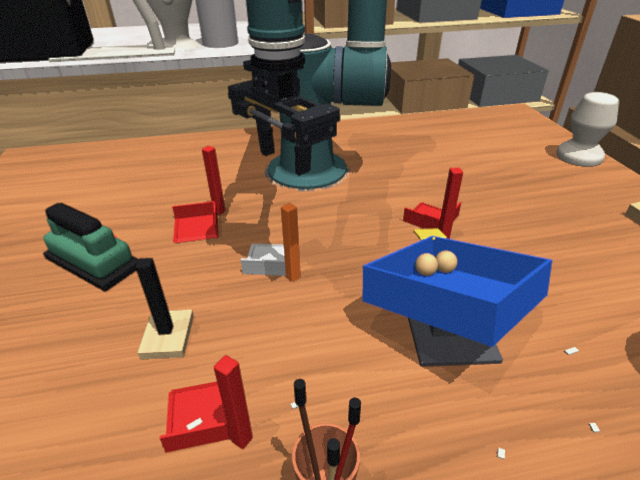

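jog_arm(moves="0 0 -40 0 0 0 1; 0 0 -40 0 0 0 1; 0 0 -28 0 0 0 1; 0 0 -9 0 0 0 1; 0 0 0 0 0 0 0; 0 0 0 0 0 0 0; 0 0 0 0 0 0 0; 0 0 0 0 0 0 0; 0 0 0 0 0 0 0")

```text
t: 5.68
eef_pos: [429.9, -106.2, 131.1]
eef_rot: [[0.872, 0.001, -0.489], [0.489, -0.0, 0.872], [0.0, -1.0, -0.0]]
force: [-0.2, -0.3, -0.1]
finger_gap: 40.1
```

jog_arm(moves="0 0 0 0 0 0 0; 0 0 0 0 0 0 0; 0 0 0 0 0 0 0; 0 0 0 0 0 0 0")

```text
t: 6.18
eef_pos: [429.7, -106.0, 130.7]
eef_rot: [[0.872, -0.0, -0.489], [0.489, 0.0, 0.872], [-0.0, -1.0, 0.0]]
force: [0.7, -0.6, 0.3]
finger_gap: 21.8
```

Run:
```python
from h import *
s=snap('scene','scene3');t=snap('top','top3')
cv2.imwrite('pics/c3.png',np.hstack([cv2.resize(s['frame'][180:300,210:340],(433,400)),cv2.resize(t['frame'][230:350,310:420],(367,400))])[:,:,::-1])
```

```text
(no output)
```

View pics/c3.png

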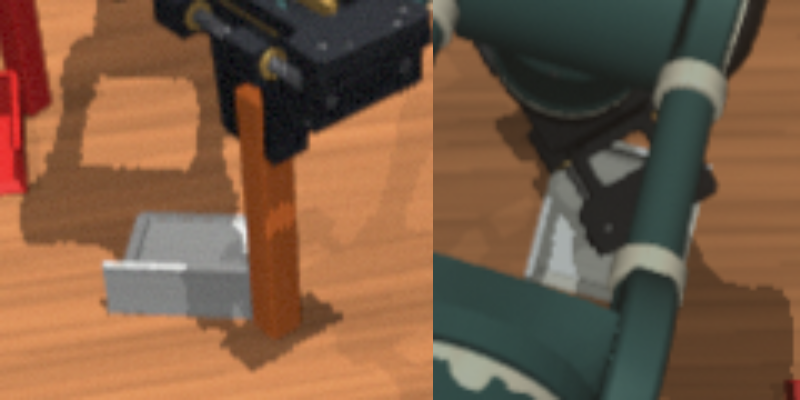

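```bash
cat >> h.py <<'E'
u=np.array([np.cos(np.radians(-10)),np.sin(np.radians(-10)),0]); l=np.array([-u[1],u[0],0]); zz=np.array([0,0,1.])
th=.35; X=np.cos(th)*u+np.sin(th)*zz; Z=-np.sin(th)*u+np.cos(th)*zz
Cc=np.array([614.5,130.5,0])-137*u+28.8*zz
def tcp(sx,sz,p=th):  # scoop origin at tub (sx,sz), scoop pitched p
    x=np.cos(p)*u+np.sin(p)*zz; z=-np.sin(p)*u+np.cos(p)*zz
    return Cc+sx*X+sz*Z+75*x+130.7*z
def tub(P): return np.c_[(P-Cc)@X,(P-Cc)@l,(P-Cc)@Z]
def balls(s,box):
    h=cv2.cvtColor(s['frame'],cv2.COLOR_RGB2HSV); m=cv2.inRange(h,(10,50,90),(25,200,255)); x0,y0,x1,y1=box
    mm=np.zeros_like(m); mm[y0:y1,x0:x1]=m[y0:y1,x0:x1]; v,uu=np.where((mm>0)&(s['depth']>0)); return dep(s,np.c_[uu,v])
E
python3 - <<'E'
from h import *
from scipy.cluster.vq import kmeans2
for n,b in(('top2',(205,205,250,238)),('scene2',(410,248,462,280))):
    P=balls(load(n),b); c,lab=kmeans2(P,2,seed=1,minit='++'); 
    for i in(0,1):
        Q=P[lab==i]; A=np.c_[2*Q,np.ones(len(Q))]; w=np.linalg.lstsq(A,(Q**2).sum(1),rcond=None)[0]; print(n,len(Q),w[:3].round(1),'R',np.sqrt(w[3]+w[:3]@w[:3]).round(1),'tub',tub(w[None,:3]).round(1))
for a in((150,120),(150,60),(150,20),(150,3),(110,2),(69,2)): print(a,tcp(*a).round(1),tcp(*a,p=.37).round(1))
s=load('top2')
# floor plane check: depth points on floor
P=dep(s,[[230,190],[240,180],[220,190],[250,190],[215,200]]);print(tub(P).round(1))
P=dep(load('scene2'),[[470,280],[480,270],[460,275],[440,280]]);print(tub(P).round(1))
E
```

```text
top2 426 [513.5 140.5  78.1] R 24.0 tub [[50.5 -7.7 34. ]]
top2 1 [248.6  52.8   0.3] R 254.1 tub [[-206.9 -140.1   45.2]]
scene2 344 [509.2 162.5  58.3] R 23.7 tub [[36.2 13.3 18.2]]
scene2 350 [517.6 122.7  66.2] R 19.6 tub [[ 53.1 -24.5  20.4]]
(150, 120) [603.1 132.5 341.5] [600.1 133.  341.9]
(150, 60) [623.3 128.9 285.1] [620.4 129.5 285.6]
(150, 20) [636.8 126.6 247.5] [633.9 127.1 248. ]
(150, 3) [642.6 125.5 231.5] [639.7 126.1 232. ]
(110, 2) [605.9 132.  216.9] [603.  132.5 217.4]
(69, 2) [568.  138.7 202.8] [565.1 139.2 203.3]
[[114.   -0.2  -0.8]
 [138.2 -19.9   3.8]
 [111.   20.5   0.6]
 [120.5 -42.5   0.8]
 [ 88.8  28.2   2.8]]
[[81.  46.2  0.1]
 [65.5 68.3 12.1]
 [58.5 36.1  0.8]
 [78.1 -5.3  0.4]]
```

Run:
```python
from h import *
s=load('top1')
cv2.imwrite('pics/t1.png',cv2.resize(s['frame'][90:260,140:310],None,fx=3.5,fy=3.5,interpolation=cv2.INTER_CUBIC)[:,:,::-1])
s=load('scene2')
cv2.imwrite('pics/s2.png',cv2.resize(s['frame'][220:350,355:560],None,fx=3.5,fy=3.5,interpolation=cv2.INTER_CUBIC)[:,:,::-1])
```

```text
(no output)
```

View pics/t1.png

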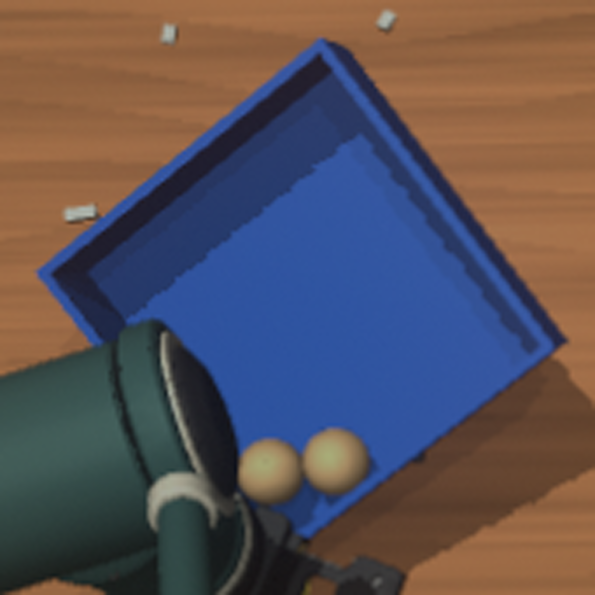

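View pics/s2.png

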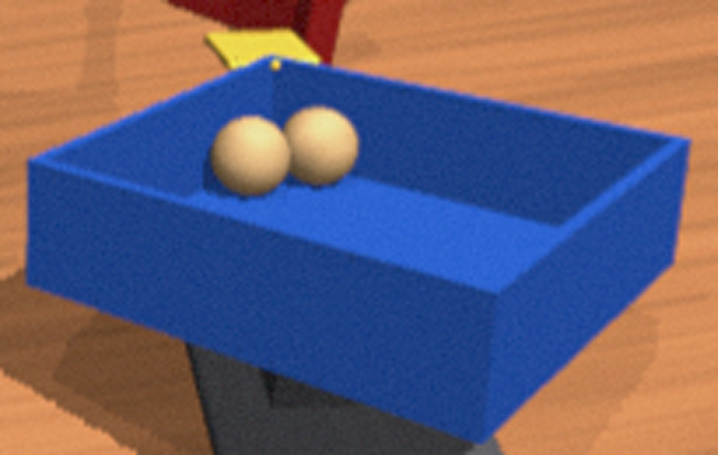

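Run:
```python
from h import *
def onplane(s,uv,h):
    o,d=rays(s,uv); return o+d*((h-(o-Cc)@Z)/(d@Z))[:,None]
print(tub(onplane(load('top1'),np.array([[38,272],[567,341],[322,38]])/3.5+[140,90],55)).round(1))
print(tub(onplane(load('scene2'),np.array([[690,140],[30,160],[500,292],[272,57]])/3.5+[355,220],55)).round(1))
print('expect (141.5,150),(141.5,-150),(291,0),(-8.5,0)')
```

```text
[[ 139.8  148.3   55. ]
 [ 146.2 -155.6   55. ]
 [ 289.8    0.5   55. ]]
[[ 139.5  151.6   55. ]
 [ 143.  -146.5   55. ]
 [ 289.2    4.6   55. ]
 [  -4.3    0.9   55. ]]
expect (141.5,150),(141.5,-150),(291,0),(-8.5,0)
```

jog_arm(moves="0 0 50 0 0 0 0; 0 0 55 0 0 0 0; 20 20 55 0 0 -0.137 0; 30 44 50.8 0 0 -0.137 0; 30 44 0 0 0 -0.137 0; 30 44 0 0 0 -0.137 0; 30 44 0 0 0 -0.137 0; 20 25 0 -0.0209 -0.1182 0 0; 13.3 17.5 0 -0.0209 -0.1182 0 0; 0 0 0 -0.0209 -0.1182 0 0")

```text
t: 7.52
eef_pos: [599.0, 127.3, 332.8]
eef_rot: [[0.921, 0.349, 0.171], [-0.16, -0.061, 0.985], [0.354, -0.935, -0.0]]
force: [-0.6, -1.7, -1.0]
finger_gap: 21.7
```

Run:
```python
from h import *
s=snap('scene','scene4');st=env.get_state();print(st['eef_pos'],st['eef_rot'].round(3),st['force'])
print(u,X,Z)
```

```text
[595.74448431 126.87123745 330.83928975] [[ 0.922  0.348  0.171]
 [-0.16  -0.062  0.985]
 [ 0.353 -0.935 -0.002]] [-2.90227065 -1.28303821 -3.90724177]
[ 0.98480775 -0.17364818  0.        ] [ 0.92510153 -0.16312036  0.34289781] [-0.33768842  0.05954358  0.93937271]
```

View pics/scene4.png

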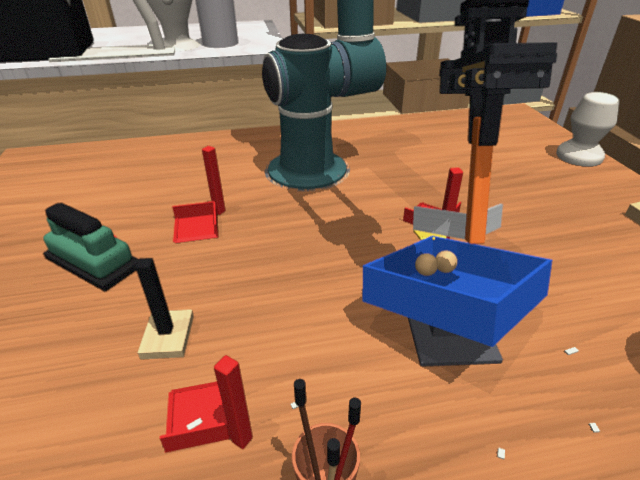

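jog_arm(moves="10 0 -21 0 0 0 0; 10 0 -21 0 0 0 0; 10 0 -21 0 0 0 0; 10 0 -21 0 0 0 0; 0 0 0 0 0 0 0")

```text
t: 8.2
eef_pos: [636.9, 125.0, 246.1]
eef_rot: [[0.924, 0.34, 0.174], [-0.162, -0.063, 0.985], [0.346, -0.938, -0.003]]
force: [-0.3, 1.0, -1.7]
finger_gap: 21.8
```

```bash
cat >> h.py <<'E'
def where(w=130.7):
    st=env.get_state(); R=st['eef_rot']; o=st['eef_pos']-75*R[:,0]+w*R[:,1]
    x=R[:,0]; print('t',st['t'],'scoop org world',o.round(1),'tub',tub(o[None]).round(1),'tip',tub((o-67*x)[None]).round(1),'pitch',np.arcsin(x[2]).round(3),'yaw',np.degrees(np.arctan2(x[1],x[0])).round(1),'F',st['force'].round(1),'T',st['torque'].round(2),'gap',st['finger_gap'].round(1),'tcp',st['eef_pos'].round(1))
E
python3 - <<'E'
from h import *
where()
s=snap('scene','scene5')
cv2.imwrite('pics/s5.png',cv2.resize(s['frame'][120:370,340:600],None,fx=2.3,fy=2.3)[:,:,::-1])
E
```

```text
Traceback (most recent call last):
  File "h.py", line 27, in where
    x=R[:,0]; print('t',st['t'],'scoop org world',o.round(1),'tub',tub(o[None]).round(1),'tip',tub((o-67*x)[None]).round(1),'pitch',np.arcsin(x[2]).round(3),'yaw',np.degrees(np.arctan2(x[1],x[0])).round(1),'F',st['force'].round(1),'T',st['torque'].round(2),'gap',st['finger_gap'].round(1),'tcp',st['eef_pos'].round(1))
                                                                                                                                                                                                                                                                       ^^^^^^^^^^^^^^^^^^^^^^
AttributeError: 'float' object has no attribute 'round'
```

```bash
sed -i "s/st\['finger_gap'\].round(1)/round(st['finger_gap'],1)/" h.py
python3 - <<'E'
from h import *
where()
s=snap('scene','scene5')
cv2.imwrite('pics/s5.png',cv2.resize(s['frame'][120:370,340:600],None,fx=2.3,fy=2.3)[:,:,::-1])
E
```

```text
t 8.2 scoop org world [612.  129.   97.6] tub [[150.2  -1.9  18.4]] tip [[83.2 -2.  18.2]] pitch 0.353 yaw -10.0 F [-0.3  1.  -1.7] T [-0.05  0.45  0.01] gap 21.8 tcp [636.9 125.  246.1]
```

View pics/s5.png

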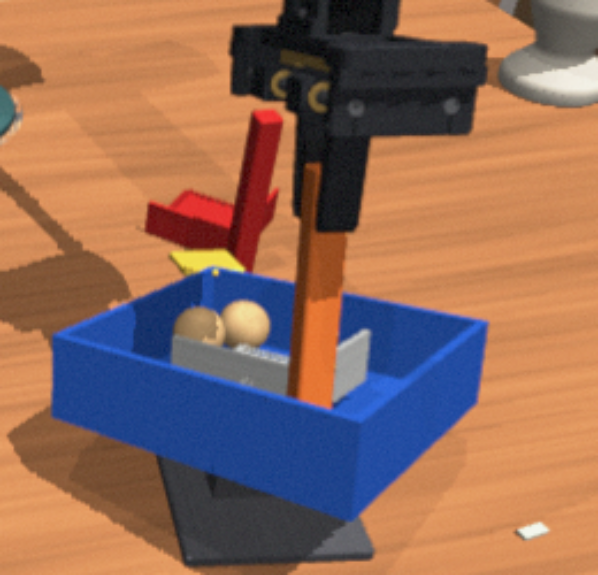

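jog_arm(moves="3 1 -8 -0.003 -0.015 0 0; 2 0 -5 0 0 0 0; 1 0 -2 0 0 0 0; 0 0 0 0 0 0 0")

```text
t: 8.75
eef_pos: [644.5, 126.9, 234.9]
eef_rot: [[0.916, 0.361, 0.173], [-0.161, -0.064, 0.985], [0.367, -0.93, -0.001]]
force: [0.4, -0.2, -2.3]
finger_gap: 21.7
```

Run:
```python
from h import *
where()
```

```text
t 8.75 scoop org world [622.9 130.5  85.8] tub [[156.    1.5   3.7]] tip [[89.   1.4  2. ]] pitch 0.375 yaw -10.0 F [ 0.4 -0.2 -2.3] T [-0.04  0.38 -0.02] gap 21.7 tcp [644.5 126.9 234.9]
```

jog_arm(moves="0.7 0 -2 0 0 0 0; 0.7 0 -2 0 0 0 0; 0 0 -1 0 0 0 0; 0 0 0 0 0 0 0")

```text
t: 9.25
eef_pos: [647.2, 127.0, 232.3]
eef_rot: [[0.915, 0.364, 0.173], [-0.161, -0.064, 0.985], [0.37, -0.929, 0.0]]
force: [-0.4, -0.6, 5.9]
finger_gap: 22.0
```

Run:
```python
from h import *
where()
```

```text
t 9.25 scoop org world [626.3 130.8  83.1] tub [[1.581e+02 2.300e+00 1.000e-01]] tip [[91.2  2.3 -1.9]] pitch 0.379 yaw -10.0 F [-0.4 -0.6  5.9] T [-0.09  0.6   0.01] gap 22.0 tcp [647.2 127.  232.3]
```

jog_arm(moves="-5.5 0.5 -2 0 0 0 0; -5.5 0.5 -2 0 0 0 0; -5.5 0.5 -2.1 0 0 0 0; -5.5 0.5 -2 0 0 0 0; -5.5 0.5 -2.1 0 0 0 0; -5.5 0.5 -2 0 0 0 0")

```text
t: 10.0
eef_pos: [615.9, 130.5, 221.9]
eef_rot: [[0.913, 0.369, 0.173], [-0.161, -0.062, 0.985], [0.374, -0.927, 0.003]]
force: [1.7, 0.5, 6.7]
finger_gap: 21.8
```

Run:
```python
from h import *
where()
s=snap('scene','scene6');t=snap('top','top6')
cv2.imwrite('pics/s6.png',np.hstack([cv2.resize(s['frame'][200:330,360:490],(400,400)),cv2.resize(t['frame'][150:280,150:280],(400,400))])[:,:,::-1])
```

```text
t 10.0 scoop org world [595.6 134.5  72.6] tub [[125.6   0.6   0.8]] tip [[58.7  0.6 -1.5]] pitch 0.383 yaw -10.0 F [1.7 0.5 6.7] T [-0.03 -0.09 -0.01] gap 21.8 tcp [615.9 130.5 221.9]
```

View pics/s6.png

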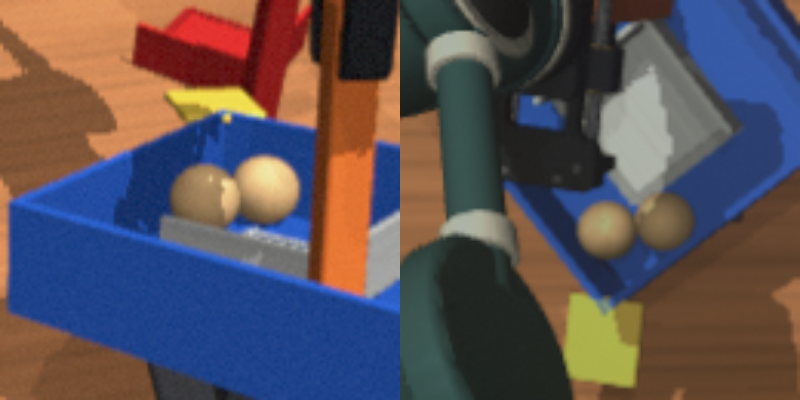

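jog_arm(moves="-5 0.8 -1.9 0 0 0 0; -5 0.8 -1.9 0 0 0 0; -5 0.8 -1.9 0 0 0 0; -5 0.8 -1.9 0 0 0 0; -5 0.8 -1.9 0 0 0 0")

```text
t: 10.72
eef_pos: [592.3, 134.7, 213.7]
eef_rot: [[0.912, 0.372, 0.172], [-0.161, -0.062, 0.985], [0.377, -0.926, 0.003]]
force: [3.5, -0.5, 9.3]
finger_gap: 21.9
```

Run:
```python
from h import *
where()
s=snap('scene','scene7');t=snap('top','top7')
cv2.imwrite('pics/s7.png',np.hstack([cv2.resize(s['frame'][200:330,360:490],(400,400)),cv2.resize(t['frame'][150:280,150:280],(400,400))])[:,:,::-1])
```

```text
t 10.725 scoop org world [572.5 138.6  64.4] tub [[100.7   0.7   1.1]] tip [[33.7  0.7 -1.3]] pitch 0.387 yaw -10.0 F [ 3.5 -0.5  9.3] T [-0.23 -0.55 -0.01] gap 21.9 tcp [592.3 134.7 213.7]
```

View pics/s7.png

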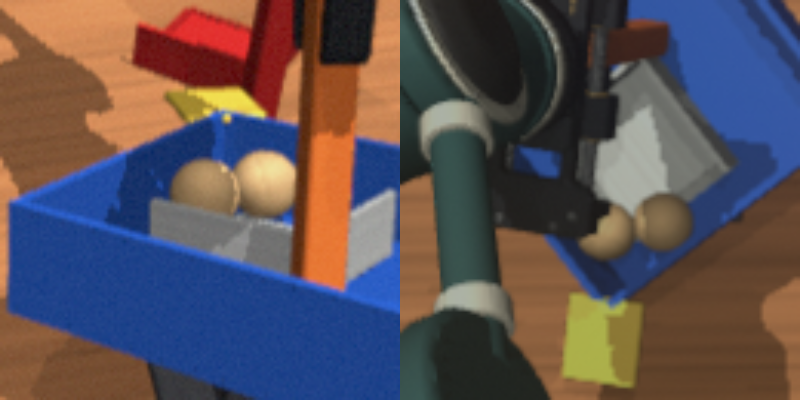

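jog_arm(moves="-5 0.8 -1.9 0 0 0 0; -5 0.8 -1.9 0 0 0 0; -5 0.8 -1.9 0 0 0 0; -5 0.8 -1.9 0 0 0 0; -5 0.8 -1.9 0 0 0 0")

```text
t: 11.45
eef_pos: [566.9, 138.8, 203.9]
eef_rot: [[0.913, 0.371, 0.172], [-0.161, -0.062, 0.985], [0.376, -0.927, 0.003]]
force: [2.1, 0.2, 8.5]
finger_gap: 21.9
```

Run:
```python
from h import *
where()
s=snap('scene','scene8');t=snap('top','top8')
cv2.imwrite('pics/s8.png',np.hstack([cv2.resize(s['frame'][200:330,360:490],(400,400)),cv2.resize(t['frame'][150:280,150:280],(400,400))])[:,:,::-1])
```

```text
t 11.45 scoop org world [547.  142.8  54.5] tub [[73.   0.4  0.8]] tip [[ 6.1  0.4 -1.6]] pitch 0.385 yaw -10.0 F [2.1 0.2 8.5] T [-0.16 -0.19 -0.01] gap 21.9 tcp [566.9 138.8 203.9]
```

View pics/s8.png

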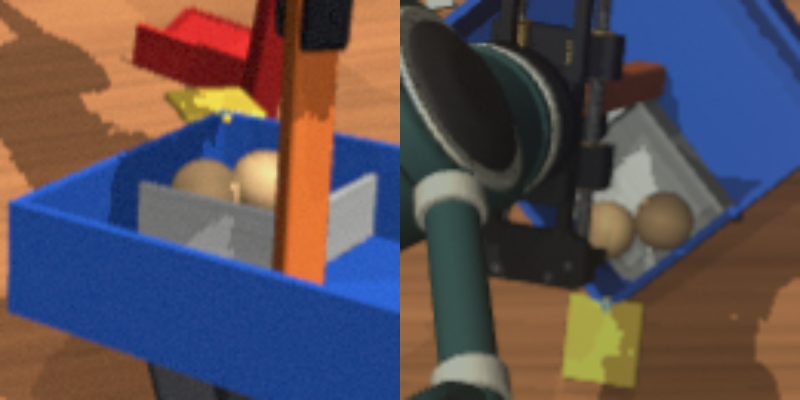

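jog_arm(moves="-3 0.5 -1.1 0 0 0 0; -2 0.4 -0.8 0 0 0 0; -1.5 0.2 -0.5 0 0 0 0; 0 0 0 0 0 0 0")

```text
t: 12.05
eef_pos: [562.4, 140.2, 203.3]
eef_rot: [[0.911, 0.375, 0.171], [-0.16, -0.061, 0.985], [0.38, -0.925, 0.004]]
force: [5.3, -2.0, 9.8]
finger_gap: 21.9
```

Run:
```python
from h import *
where()
s=snap('scene','scene9');t=snap('top','top9')
cv2.imwrite('pics/s9.png',np.hstack([cv2.resize(s['frame'][200:330,360:490],(400,400)),cv2.resize(t['frame'][150:280,150:280],(400,400))])[:,:,::-1])
```

```text
t 12.05 scoop org world [543.2 144.2  53.9] tub [[69.1  1.1  1.5]] tip [[ 2.2  1.  -1.2]] pitch 0.39 yaw -10.0 F [ 5.3 -2.   9.8] T [-0.4  -1.04  0.02] gap 21.9 tcp [562.4 140.2 203.3]
```

View pics/s9.png

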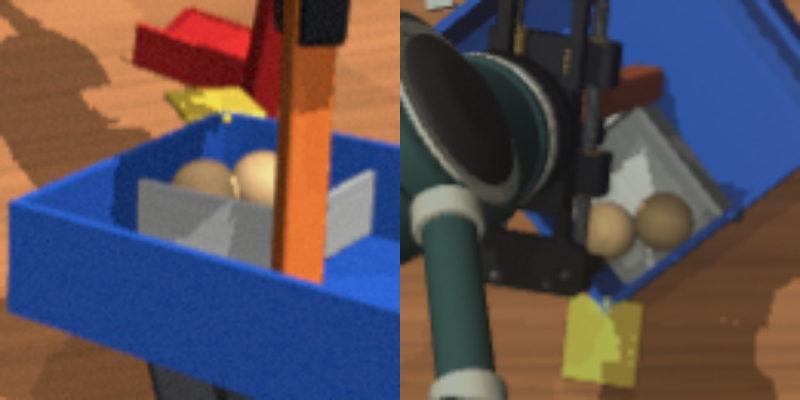

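Run:
```python
from h import *
prev=tcp(69.1,1.5,.39)
for p in np.arange(.34,-.13,-.05):
    d=.35-p; q=tcp(69.8,2.5+86*max(np.sin(d),0),p); print(round(p,2),(q-prev).round(1)); prev=q
print(l*.05)
```

```text
0.34 [ 7.3 -1.3  0.8]
0.29 [ 5.8 -1.   2.5]
0.24 [ 5.7 -1.   2.1]
0.19 [ 5.6 -1.   1.7]
0.14 [ 5.5 -1.   1.3]
0.09 [ 5.4 -1.   1. ]
0.04 [ 5.3 -0.9  0.6]
-0.01 [ 5.1 -0.9  0.2]
-0.06 [ 5.  -0.9 -0.2]
-0.11 [ 4.8 -0.8 -0.6]
[0.00868241 0.04924039 0.        ]
```

jog_arm(moves="7.5 -1.3 2 0.0087 0.0492 0 0; 5.8 -1 2.6 0.0087 0.0492 0 0; 5.7 -1 2.1 0.0087 0.0492 0 0; 5.6 -1 1.7 0.0087 0.0492 0 0; 5.5 -1 1.3 0.0087 0.0492 0 0")

```text
t: 12.78
eef_pos: [589.3, 133.9, 207.8]
eef_rot: [[0.977, 0.128, 0.173], [-0.171, -0.021, 0.985], [0.13, -0.992, 0.002]]
force: [3.1, 0.9, -0.0]
finger_gap: 21.8
```

Run:
```python
from h import *
where()
s=snap('scene','scene10');t=snap('top','top10')
cv2.imwrite('pics/s10.png',np.hstack([cv2.resize(s['frame'][200:330,360:490],(400,400)),cv2.resize(t['frame'][150:280,150:280],(400,400))])[:,:,::-1])
```

```text
t 12.775 scoop org world [532.9 144.1  68.5] tub [[64.6 -0.8 18.7]] tip [[-0.8 -0.9 33.3]] pitch 0.13 yaw -10.0 F [ 3.1  0.9 -0. ] T [ 0.01 -1.01  0.04] gap 21.8 tcp [589.3 133.9 207.8]
```

View pics/s10.png

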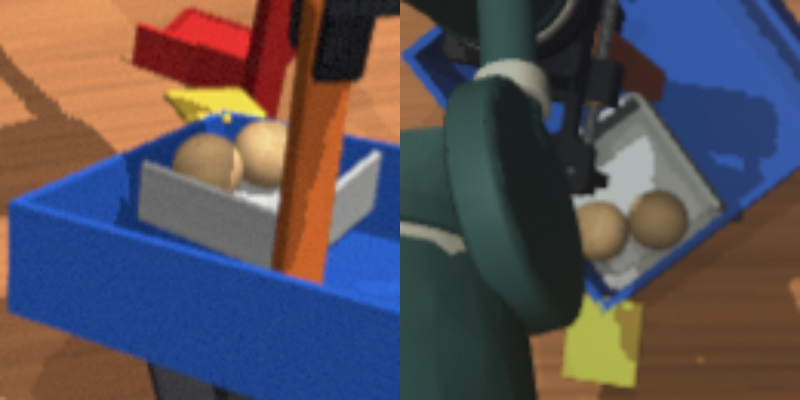

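jog_arm(moves="6.5 -1 1.2 0.0087 0.0492 0 0; 6 -1 1 0.0087 0.0492 0 0; 5.5 -0.9 0.5 0.0087 0.0492 0 0; 5 -0.9 0 0.0087 0.0492 0 0; 5 -0.8 0 0.0087 0.0492 0 0; 0 0 0 0 0 0 0")

```text
t: 13.62
eef_pos: [615.8, 129.5, 209.0]
eef_rot: [[0.977, -0.12, 0.174], [-0.172, 0.022, 0.985], [-0.122, -0.993, 0.001]]
force: [3.0, 3.2, 2.3]
finger_gap: 22.0
```

Run:
```python
from h import *
where()
s=snap('scene','scene11');t=snap('top','top11')
cv2.imwrite('pics/s11.png',np.hstack([cv2.resize(s['frame'][200:330,360:490],(400,400)),cv2.resize(t['frame'][150:280,150:280],(400,400))])[:,:,::-1])
```

```text
t 13.625 scoop org world [526.8 145.3  88.4] tub [[65.6 -0.6 39.5]] tip [[ 5.9 -0.6 70. ]] pitch -0.122 yaw -10.0 F [3.  3.2 2.3] T [ 0.37 -0.58 -0.08] gap 22.0 tcp [615.8 129.5 209. ]
```

View pics/s11.png

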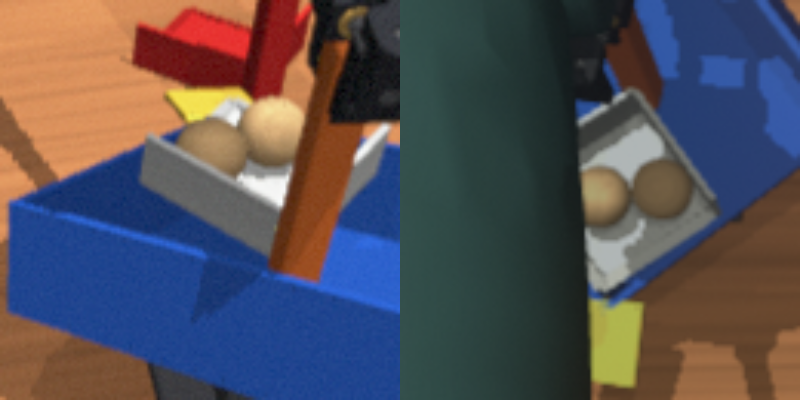

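jog_arm(moves="2 -0.4 4 0.0045 0.025 0 0; 1 0 8 0 0 0 0; 1 0 12 0 0 0 0; 0 0 15 0 0 0 0; 0 0 18 0 0 0 0; 0 0 18 0 0 0 0; 0 0 18 0 0 0 0; 0 0 15 0 0 0 0; 0 0 10 0 0 0 0; 0 0 5 0 0 0 0")

```text
t: 14.98
eef_pos: [618.6, 128.7, 332.3]
eef_rot: [[0.974, -0.146, 0.173], [-0.171, 0.026, 0.985], [-0.149, -0.989, 0.0]]
force: [-0.7, -0.6, -2.4]
finger_gap: 21.5
```

Run:
```python
from h import *
where()
s=snap('scene','scene12');t=snap('top','top12')
cv2.imwrite('pics/s12.png',np.hstack([cv2.resize(s['frame'][130:330,360:560],(400,400)),cv2.resize(t['frame'][130:280,150:300],(400,400))])[:,:,::-1])
```

```text
t 14.975 scoop org world [526.5 144.9 214.2] tub [[108.5  -1.1 157.8]] tip [[ 49.7  -1.2 189.9]] pitch -0.149 yaw -10.0 F [-0.7 -0.6 -2.4] T [-0.07 -0.19  0.  ] gap 21.5 tcp [618.6 128.7 332.3]
```

View pics/s12.png

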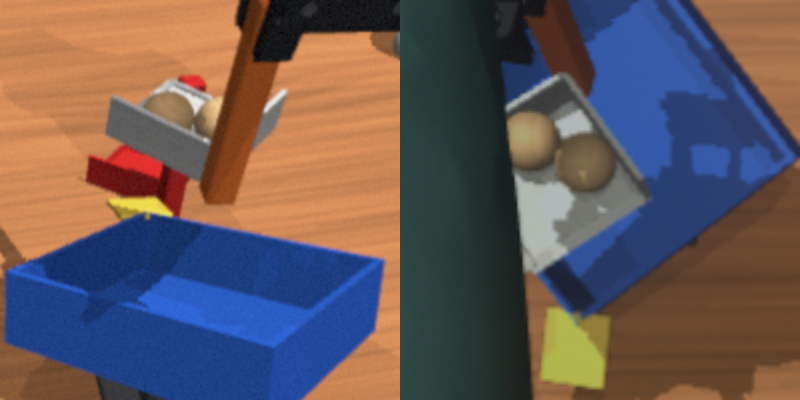

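jog_arm(moves="-4.8 -8.8 0 0 0 0 0; -9.7 -17.5 0 0 0 0 0; -14.5 -26.3 0 0 0 0 0; -14.5 -26.3 0 0 0 0 0; -14.5 -26.3 0 0 0 0 0; -14.5 -26.3 0 0 0 0 0; -14.5 -26.3 0 0 0 0 0; -14.5 -26.3 0 0 0 0 0; -14.5 -26.3 0 0 0 0 0; -14.5 -26.3 0 0 0 0 0")

```text
t: 16.32
eef_pos: [486.2, -109.6, 331.4]
eef_rot: [[0.974, -0.147, 0.174], [-0.172, 0.026, 0.985], [-0.15, -0.989, -0.0]]
force: [0.3, -0.3, -2.2]
finger_gap: 21.7
```

jog_arm(moves="-9.7 -17.5 -5 0 0 0 0; -4.8 -8.8 -10 0 0 0 0; 0 0 -18 0 0 0 0; 0 0 -20 0 0 0 0; 0 0 -20 0 0 0 0; 0 0 -20 0 0 0 0; 0 0 -20 0 0 0 0; 0 0 -15 0 0 0 0; 0 0 -8 0 0 0 0; 0 0 0 0 0 0 0")

```text
t: 17.58
eef_pos: [473.3, -134.3, 195.1]
eef_rot: [[0.974, -0.148, 0.173], [-0.171, 0.026, 0.985], [-0.15, -0.989, 0.0]]
force: [0.2, 0.1, -2.8]
finger_gap: 21.8
```

Run:
```python
from h import *
where()
s=snap('scene','scene13');t=snap('top','top13')
cv2.imwrite('pics/s13.png',np.hstack([cv2.resize(s['frame'][130:330,200:400],(400,400)),cv2.resize(t['frame'][180:330,280:430],(400,400))])[:,:,::-1])
```

```text
t 17.575 scoop org world [ 380.9 -118.1   77.2] tub [[ -30.2 -285.4   62.5]] tip [[ -89.  -285.4   94.7]] pitch -0.151 yaw -10.0 F [ 0.2  0.1 -2.8] T [-0.09 -0.22 -0.05] gap 21.8 tcp [ 473.3 -134.3  195.1]
```

View pics/s13.png

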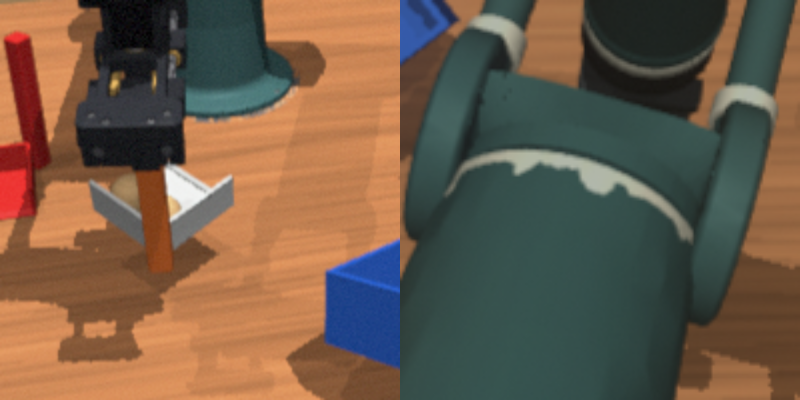

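jog_arm(moves="0 0 -5 -0.005 -0.029 0 0; 0 0 -10 -0.005 -0.029 0 0; 0 0 -10 -0.005 -0.029 0 0; 0 0 -10 -0.005 -0.029 0 0; 0 0 -5 -0.005 -0.029 0 0; 0 0 0 0 0 0 0")

```text
t: 18.42
eef_pos: [472.6, -134.2, 155.5]
eef_rot: [[0.985, -0.002, 0.173], [-0.173, 0.001, 0.985], [-0.003, -1.0, 0.0]]
force: [0.1, 0.6, -2.3]
finger_gap: 21.7
```

Run:
```python
from h import *
where()
s=snap('scene','scene14')
cv2.imwrite('pics/s14.png',cv2.resize(s['frame'][170:300,210:350],None,fx=5,fy=4.6,interpolation=cv2.INTER_CUBIC)[:,:,::-1])
```

```text
t 18.425 scoop org world [ 398.4 -121.1   25. ] tub [[ -31.5 -285.3    7.4]] tip [[ -94.3 -285.3   30.6]] pitch -0.003 yaw -10.0 F [ 0.1  0.6 -2.3] T [-0.1   0.01  0.  ] gap 21.7 tcp [ 472.6 -134.2  155.5]
```

View pics/s14.png

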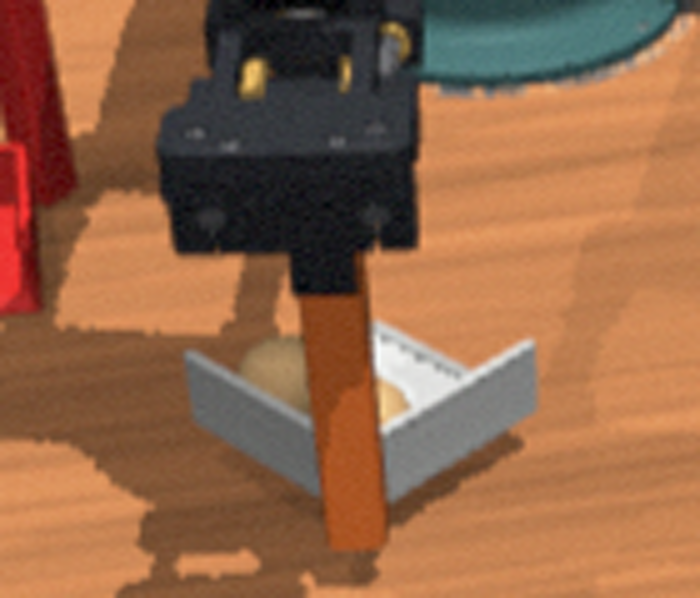

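jog_arm(moves="0 0 -7 0 0 0 0; 0 0 -6 0 0 0 0; 0 0 -4 0 0 0 0; 0 0 -3 0 0 0 0; 0 0 -2 0 0 0 0; 0 0 0 0 0 0 0")

```text
t: 19.23
eef_pos: [473.4, -134.3, 133.5]
eef_rot: [[0.985, -0.003, 0.173], [-0.173, 0.001, 0.985], [-0.003, -1.0, 0.0]]
force: [-0.2, 0.7, -1.9]
finger_gap: 21.9
```

jog_arm(moves="0 0 -1 0 0 0 0; 0 0 -1 0 0 0 0; 0 0 -1 0 0 0 0; 0 0 0 0 0 0 0")

```text
t: 19.73
eef_pos: [474.7, -134.5, 131.8]
eef_rot: [[0.985, 0.0, 0.173], [-0.173, 0.0, 0.985], [0.0, -1.0, 0.0]]
force: [2.7, 1.0, 4.6]
finger_gap: 21.8
```

Run:
```python
from h import *
where()
s=snap('scene','scene15')
cv2.imwrite('pics/s15.png',cv2.resize(s['frame'][170:300,210:350],None,fx=5,fy=4.6,interpolation=cv2.INTER_CUBIC)[:,:,::-1])
```

```text
t 19.725 scoop org world [ 400.9 -121.5    1.1] tub [[ -37.3 -285.3  -15.9]] tip [[-100.3 -285.3    7.1]] pitch 0.0 yaw -10.0 F [2.7 1.  4.6] T [0.13 0.04 0.06] gap 21.8 tcp [ 474.7 -134.5  131.8]
```

View pics/s15.png

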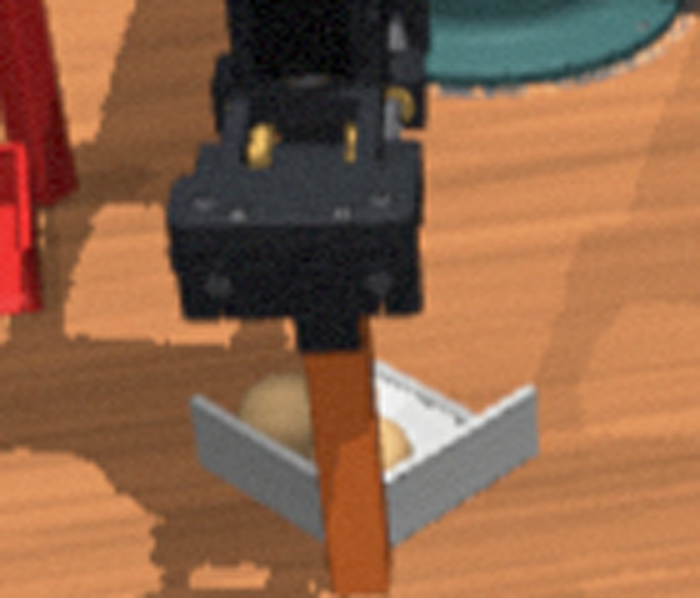

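jog_arm(moves="0 0 0 0 0 0 0.27; 0 0 0 0 0 0 0.32; 0 0 0 0 0 0 0.5; 0 0 0 0 0 0 0.8; 0 0 0 0 0 0 0.9; 0 0 0 0 0 0 0.9")

```text
t: 20.52
eef_pos: [473.5, -134.4, 130.6]
eef_rot: [[0.985, -0.003, 0.173], [-0.173, 0.001, 0.985], [-0.003, -1.0, 0.0]]
force: [-0.2, 0.6, 0.1]
finger_gap: 65.9
```

jog_arm(moves="0 0 5 0 0 0 0.9; 0 0 15 0 0 0 0.9; 0 0 30 0 0 0 0.9; 0 0 40 0 0 0 0.9; 0 0 40 0 0 0 0.9; 0 50 20 0 0 0 0.9; 0 60 0 0 0 0 0.9; 0 60 0 0 0 0 0.9; 0 60 0 0 0 0 0.9; 0 0 0 0 0 0 0.9")

```text
t: 21.78
eef_pos: [473.3, 99.3, 282.1]
eef_rot: [[0.986, -0.001, 0.167], [-0.167, 0.002, 0.986], [-0.001, -1.0, 0.002]]
force: [-0.5, -0.4, 0.8]
finger_gap: 79.4
```

Run:
```python
from h import *
where()
s=snap('scene','scene16');t=snap('top','top16')
cv2.imwrite('pics/s16.png',np.hstack([cv2.resize(s['frame'][170:310,220:360],(400,400)),cv2.resize(t['frame'][200:340,290:430],(400,400))])[:,:,::-1])
```

```text
t 21.775 scoop org world [399.3 112.1 151.5] tub [[-25.3 -55.5 139.8]] tip [[-88.3 -56.  162.9]] pitch -0.001 yaw -9.6 F [-0.5 -0.4  0.8] T [-0.04  0.08 -0.03] gap 79.4 tcp [473.3  99.3 282.1]
```

View pics/s16.png

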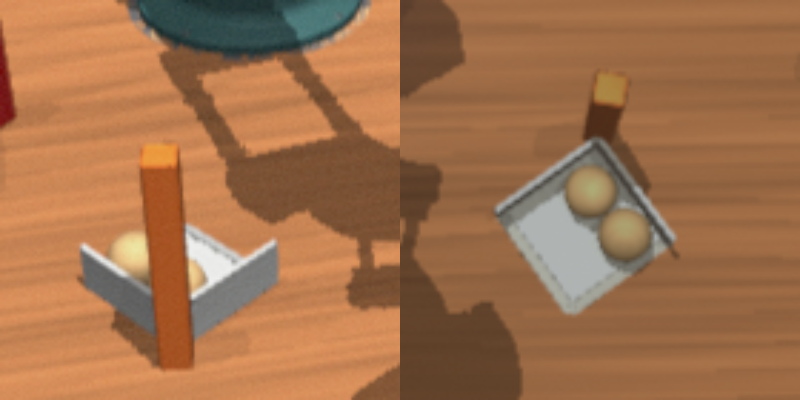

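jog_arm(moves="0 0 0 0 0 0 0.9; 0 0 0 0 0 0 0.9; 0 0 0 0 0 0 0.9; 0 0 0 0 0 0 0.9")

```text
t: 22.38
eef_pos: [473.6, 95.0, 280.6]
eef_rot: [[0.985, -0.003, 0.174], [-0.174, 0.001, 0.985], [-0.003, -1.0, 0.0]]
force: [0.2, 0.6, -0.3]
finger_gap: 79.4
```

Run:
```python
from h import *
a=load('top16'); t=snap('top','top17'); d=cv2.absdiff(a['frame'],t['frame'])[200:340,290:430]; print('max diff mean',d.mean(),(d.max(2)>25).sum())
f=lambda x,y:[290+(x-400)*.35,200+y*.35]
tip=onz(t,[f(572,314)],6)[0]; post=onz(t,[f(609,88)],165)[0]; v=post-tip; v[2]=0; print(tip,post,np.linalg.norm(v))
o=tip+67*v/np.linalg.norm(v); o[2]=0
for b in (f(591,191),f(625,235)):
    B=onz(t,[b],22)[0]; print(B,np.linalg.norm(B-o))
print(env.get_state()['force'])
```

```text
max diff mean 0.6239965986394558 107
[ 335.7399326  -112.11490745    6.        ] [ 473.60477851 -134.48789852  165.        ] 139.66841614152284
[ 424.89362673 -127.73252049   22.        ] 32.21386733188671
[ 392.01572973 -151.79787817   22.        ] 37.6740006447099
[ 0.7888413   0.39294966 -0.95151076]
```

```bash
python3 -c "
from workcell import env
print(env.sign_off())"
```

```text
the job is handed in; nothing more can be done
None
```

I tipped the tub to its stop by its tab, about 61 N at the end, and both balls rolled into the low corner. I then scooped both out with the orange-handled scoop, lifted it to about 214 mm, set it back on the bench and let go. I handed in at about 22 s of the 67 s allowed.

**Last checks:**
- **Scoop:** the top view shows it standing on the bench. The horizontal distance from tip to post top measured 140 mm against 142 mm nominal, which fits it being upright.
- **Balls:** both lie in the bowl, with centres about 32 mm and 38 mm from the middle of its floor (limit 55 mm).
- **Arm:** the open gripper is well clear of everything, with about 1 N or less on it, which is noise level.
- **At rest:** two pictures 0.6 s apart differed in 107 pixels around the scoop. I put this down to the arm's shadow moving but did not confirm it.

**Disagreement:** while I levelled the scoop in the tub, its position worked out from the gripper came to about 65 mm from the corner. The walls should allow no closer than 67 mm. That suggests a small slip in the grip or a calibration error of about 2 mm, and it had no visible effect afterwards.

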